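# Weigh an order, photograph it on the scale and put it in its tray

## Task

Make the weight-and-photo record of the ordered tape measure, the one at the front of the bench near the shutter release: zero the empty scale by pressing only its zero key (the upper right of the four) until it clicks, then gently stand the tape measure in the middle of the pan and let go. On the shutter release, press the mushroom button to its halfway stop and hold it there for a good second while the camera focuses, then press it fully down to take the picture and let it come back up. Finally stand the tape measure upright in the grey order tray, leaving everything else where it is.

Things in the scene. Friction and masses are not known exactly. Their poses are not given: they have to be found in the camera images.
- tape_measure: The ordered article: grey pocket tape measure standing at the bench's front, left of the shutter release (not the one out of reach at the far left), 39 wide (x) x 81 long (y) x 62 mm high, about 0.2 kg. Origin: centre of its underside. Flat-sided case x -18 to 18, y -31 to 41, 61 mm high; steel end hook at -y near the bottom. Grasp across the case (x), tips 20 mm above its underside.
- scale: White bench scale, 290 deep x 222 wide x 82 mm high, fixed. Origin: centre of its underside; x from its front (sloping panel, display, four keys) to its back, y to its left, z up. Flat steel pan x -59 to 119, y -111 to 111 mm, top at z 81 mm, gives under 1 mm. Behind its left rear corner, 0.28 m from the pan's centre, stands a fixed camera on a 0.45 m column, looking down at the pan.
- pan_center (a point): Centre of the top face of the scale's pan (scale frame 30, 0, 81 mm); axes as the scale's.
- zero_key (a point): Centre of the zero key's top, scale frame (-90, -64, 55) mm: of four keys (two rows of two, right of the display) the right-hand one of the upper row, nearer the pan. Keys: 24 across, 13 deep; left neighbour 34 mm off, front one 24 mm off and 7 mm lower. The panel rises 16 degrees to the back and is as high as the key 16 mm behind this point: push straight down, a little forward of it.
- scale_key_zero (a joint): Travel of the zero key in m: 0 up, 0.0006 fully down, where it clicks. Sprung back: 2.4 N presses it right down. Counts as pressed beyond 0.0004.
- scale_key_tare (a joint): Travel in m of the left-hand key of the upper row, 34 mm to the left of the zero key; 0 up, 0.0006 down, 2.4 N. Not to be pressed.
- scale_key_count (a joint): Travel in m of the left-hand key of the lower row; 0 up, 0.0006 down, 2.4 N. Not to be pressed.
- scale_key_unit (a joint): Travel in m of the right-hand key of the lower row, in front of the zero key; 0 up, 0.0006 down, 2.4 N. Not to be pressed.
- release: Wireless shutter release of the camera: a grey cast box, 90 deep x 150 wide x 36 mm high, fixed to the bench, with one black mushroom button in the middle of its top. Origin: centre of its underside, the button's axis stands on it; z up. A short black aerial, 75 mm high, stands behind the box at (58, -55) mm.
- shutter_cap (a point): Centre of the flat top of the black mushroom cap (50 mm across), 72.5 mm above the bench when up. Two stages: the cap sinks 7 mm against a soft spring (2 rising to 4 N) to a halfway stop, stays there until the push exceeds 9 N, then cap and steel stem sink 7 mm more (9 rising to 12 N) to the bottom. Springs back up when let go.
- shutter_half (a joint): First stage: travel of the cap on its stem in m, 0 up, 0.007 at the halfway stop (stays there in the second stage).
- shutter_full (a joint): Second stage: travel of the stem in m, 0 until the halfway stop is overcome, 0.007 fully down (picture taken).
- tray: Grey open plastic order tray with a packing slip in it, 150 deep (x) x 210 wide (y) x 50 mm high, walls and floor 4 mm, fixed to the bench. Origin: centre of its underside, z up; the free floor inside is 142 x 202 mm at z 4 mm.
- stapler: Bystander: blue desk stapler, 34 x 142 x 54 mm, long side along its y, loose; origin: centre of its underside.
- glue_stick: Bystander: standing white glue stick, 27 mm across, 90 mm high, loose; origin: centre of its underside.
- weight_500: Bystander: test weight, 38 mm across, 58 mm high, loose, to the right of the scale; origin: centre of its underside.
- weight_200: Bystander: smaller test weight, 29 mm across, 44 mm high, loose, to the right of the scale; origin: centre of its underside.
Mind the look-alikes: they are no part of the job. Of the things that look like the tape_measure, the larger one is meant.

How it is judged:
By the outcome, as a careful person would: the job done as asked, in the order asked, and still so for the second after the job is handed in, with the robot touching nothing.
It also fails if it takes over 72 s, if anything falls off the work surface, if the arm or the gripper's body presses on something with over 40 N, if the wrist force passes 120 N, or if a joint passes its speed limit or range.

## Robot

A 6-joint arm with a two-finger parallel gripper is mounted at the origin on a cart in front of the work surface, level with it; the furniture and walls round the work are solid. World frame = base frame: x ahead of the robot, y to its left, z up, the work surface at z = 0. Lengths are in mm, angles in rad, forces in N, time in s.
With the tool pointing down it reaches from about 350 to 875 mm from the base axis. Payload 4.2 kg.
Tool frame: the origin (TCP) lies on the front face of the gripper's body, between the roots of the fingers; the fingertips stand 73 mm ahead of it and the grasp point (between the pads) lies 54 mm ahead of it (bot.tip_reach is the distance from the TCP to the fingertips, in mm); z points along the fingers, y is the line along which they close (so a half turn about z gives the same grasp; the last joint's range is limited). The gripper opens to 85 mm and grips with 20 to 120 N. Pads are 22 mm wide; open, the fingers measure 114 mm over their backs; the gripper's body (76 mm by 85 mm) begins 54 mm behind the grasp point. The pads swing forward as they close: fully open they stand 13 mm farther back than shut.
Start: joints at [1.467, 0.385, 0.008, 0, -1.194, -0.259], TCP at [221.775, 584.307, 303.912] pointing down, gripper open.
Joint ranges: [-3.14, 3.14], [-1.21, 2.06], [-1.07, 1.41], [-3.16, 2.05], [-2.99, -0.16], [-3.1, 3.1]. Speed limits (rad/s): [2.79, 2.79, 3.14, 3.14, 3.14, 3.14].

## Interface

Orientations are given as a unit quaternion [x, y, z, w].
In Python, from workcell import bot gives the robot as it stands.
- The arm moves only by the tool move_arm, never from a script. Its argument "plan" is a list of rows, each an object with "linear": the shift along the tool's x, y, z in m, a list of three; "twist": the turn about the tool's z in rad; "hand": the opening, from -1 (shut) to 1 (fully open), so that 0 is half open. A call has 1 to 8 rows; each row shifts and turns the commanded pose from where the row before left it, along the tool's axes as they then stand; what a row does not reach is not made up. A row lasts 1/8 s, in which the tool goes at most 62.5 mm and 10.7 degrees, less where a joint would pass 70% of its speed; a pose out of reach is approached as far as the arm can. A call with a gripper value outside its range is refused whole. The fingers move at their own pace and stop on an object; "force" is the grip in N (left out, the last holds). Time passes only in rows, so rows that do not move let the fingers close. It gives the time, the measured TCP pose, the force, the opening and the grip force at its end, in the units of the state.
- bot.state(): the state, without advancing time (a new reading comes with each control period).
- bot.read_camera(name): name is "scene" or "top" or "wrist"; returns a dict with "color" (384x512x3 uint8, blue, green, red), "vertical_fov" (degrees; the focal length in pixels is half the picture's height over the tangent of half this angle, whatever the lens; pixels are square), "cx", "cy" (the principal point, pixels), "origin" and "attitude" of the camera in the world; the wrist camera has in their place "mount" (4x4, takes a point from camera to tool coordinates, whose origin is the TCP and whose axes are the flange's). Camera axes: x right, y down, z forward; pixel columns grow to the right and rows downward; lengths in mm; the calibration is good to about 2 mm. A picture is of the moment at which its call begins: read the wrist's pose just before it. There is no depth.
- bot.sign_off(): hands the job in; it is judged then, once.
The state is a dict: "time": time; "qpos": joint angles; "dq": joint speeds; "joint_torque": joint torques, N m; "tcp_pos": TCP position; "ee_rot": TCP orientation; "force": force on the tool from outside, world axes, zero at the start; "ft_torque": the same for the moment, N m; "opening": finger opening in mm; "grip_force": force on a finger pad.
Only numpy, scipy, OpenCV 4.12 (cv2) and the standard library are available. Lean on these libraries where they do the work, as an engineer would, in place of code of your own. Each camera call takes 0.05 s, during which the arm holds its last target. There are 200 camera calls.

## Working session

There is one attempt and no reset: what is moved stays moved. The work goes in short steps, Python scripts to look and compute and a tool call to move; the robot and the scene stay as the last step left them, time stands still between calls to the robot, and variables do not carry over. Pictures are saved under pics/ and viewed, at most 10 in all, crops included, and the job is handed in when it is done.

Besides the shell and the picture viewer there is one more tool, called by a JSON object that holds its "method" and its "body". move_arm: Moves the arm, as the interface text tells. Its arguments: {"type":"object","properties":{"plan":{"type":"array"},"force":{"type":"number"}},"required":["plan"]}

```bash
mkdir -p pics
cat > h.py <<'E'
import numpy as np, cv2
from scipy.spatial.transform import Rotation as R
from workcell import bot
def att(a):
    a=np.array(a,float)
    return a if a.shape==(3,3) else (a[:3,:3] if a.shape==(4,4) else R.from_quat(a).as_matrix())
def pose(c,s=None):
    if "mount" in c:
        M=np.array(c["mount"],float); Rt=att(s["ee_rot"]); return Rt@M[:3,:3], Rt@M[:3,3]+np.array(s["tcp_pos"])
    return att(c["attitude"]), np.array(c["origin"],float)
def f(c): return c["color"].shape[0]/2/np.tan(np.radians(c["vertical_fov"])/2)
def ray(c,uv,z,s=None):
    Rc,o=pose(c,s); d=Rc@np.array([(uv[0]-c["cx"])/f(c),(uv[1]-c["cy"])/f(c),1]); return o+d*(z-o[2])/d[2]
def proj(c,p,s=None):
    Rc,o=pose(c,s); q=Rc.T@(np.array(p)-o); return q[:2]/q[2]*f(c)+[c["cx"],c["cy"]]
E
python3 - <<'E'
from h import *
import pickle
print(bot.state())
D={}
for n in("scene","top","wrist"):
    s=bot.state(); c=bot.read_camera(n); D[n]=(c,s); print(n,{k:v for k,v in c.items() if k!="color"})
    if n!="wrist": cv2.imwrite(f"pics/{n}1.png",cv2.resize(c["color"],(768,576)))
pickle.dump(D,open("d1.pkl","wb"))
E
```

```text
{'time': 0.0, 'qpos': array([ 1.46662399e+00,  3.85572041e-01,  6.62364998e-03, -4.95136552e-04,
       -1.19396261e+00, -2.58594946e-01]), 'dq': array([ 5.04246762e-05,  9.67713760e-04, -1.05468080e-03,  2.94970806e-04,
       -3.80756067e-04,  2.55518341e-03]), 'joint_torque': array([-1.38345647e-03, -3.92285514e+01,  1.88399917e+01,  4.18627292e+00,
       -4.62821452e-03, -4.43983623e-06]), 'tcp_pos': array([221.61853241, 583.94338312, 302.81176548]), 'ee_rot': array([ 9.83577981e-01, -1.80480427e-01, -1.47858402e-04,  1.07193339e-03]), 'force': array([-0.6898706 , -0.2125112 , -0.22193799]), 'ft_torque': array([ 0.0087512 ,  0.01108964, -0.0320852 ]), 'grip_force': 0.0, 'opening': 85.14897542608172}
scene {'vertical_fov': 46.6635272430721, 'cx': 258.36618249265433, 'cy': 193.74674974332743, 'origin': array([-619.89412399,  821.63960303,  837.29777317]), 'attitude': array([-0.4068623 ,  0.75788089, -0.45108058,  0.23792003])}
top {'vertical_fov': 47.01310092028004, 'cx': 247.40401031850172, 'cy': 195.1051222320817, 'origin': array([ 182.10031268,   48.36913405, 1752.67560641]), 'attitude': array([-0.68114351,  0.72492175, -0.07410466,  0.07099627])}
wrist {'vertical_fov': 70.78120434391467, 'cx': 253.2651932204716, 'cy': 192.9940702188425, 'mount': array([[ 6.32513044e-04, -9.50349115e-01, -3.11185087e-01,
         7.83905884e+01],
       [ 9.99999693e-01,  7.44738393e-04, -2.41813074e-04,
         3.24547526e-01],
       [ 4.61558323e-04, -3.11184839e-01,  9.50349295e-01,
        -7.06140427e+01],
       [ 0.00000000e+00,  0.00000000e+00,  0.00000000e+00,
         1.00000000e+00]])}
```

View pics/top1.png

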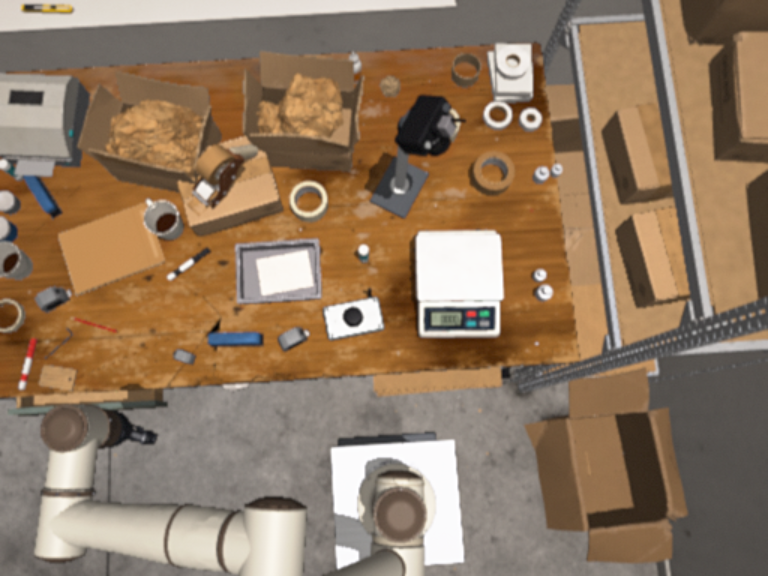

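View pics/scene1.png

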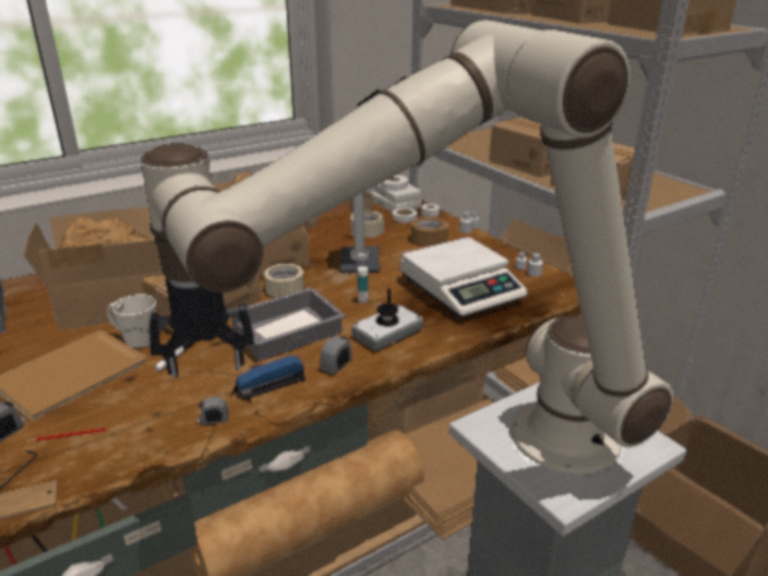

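The top view (768-wide) shows the wanted tape at (293,338), release button at (353,317), scale pan centre about (459,262) with keys near (480,318), and the tray at (279,271). The small look-alike is at (183,356), the stapler at (236,339) and the glue at (363,252).

Run:
```python
from h import *
import pickle
D=pickle.load(open("d1.pkl","rb")); c=D["top"][0]
for n,p,z in [("tape",(293,338),61),("cap",(353,317),72.5),("panFL",(417,300),81),("panFR",(502,298),81),("panBL",(417,232),81),("panBR",(501,232),81),("zero",(485,314),55),("trayFL",(238,303),50),("trayFR",(321,298),50),("trayBL",(238,243),50),("trayBR",(319,240),50),("glue",(363,250),90),("stapler",(236,339),50),("column",(400,155),400)]:
    print(n,ray(c,np.array(p)/1.5,z).round(0))
```

```text
tape [428. 238.  61.]
cap [471.  80.  72.]
panFL [504. -87.  81.]
panFR [ 495. -305.   81.]
panBL [ 685. -100.   81.]
panBR [ 671. -321.   81.]
zero [ 461. -262.   55.]
trayFL [531. 379.  50.]
trayFR [531. 162.  50.]
trayBL [694. 376.  50.]
trayBR [689. 160.  50.]
glue [643.  44.  90.]
stapler [436. 387.  50.]
column [766. -48. 400.]
```

{"method": "move_arm", "body": {"plan": [{"linear": [0.039,0.047,-0.006],"twist": 0,"hand": 1},{"linear": [0.039,0.047,-0.006],"twist": 0,"hand": 1},{"linear": [0.039,0.047,-0.006],"twist": 0,"hand": 1},{"linear": [0.039,0.047,-0.006],"twist": 0,"hand": 1},{"linear": [0.039,0.047,-0.006],"twist": 0,"hand": 1},{"linear": [0.039,0.047,0],"twist": 0,"hand": 1},{"linear": [0.039,0.047,0],"twist": 0,"hand": 1},{"linear": [0.039,0.047,0],"twist": 0,"hand": 1}]}}

```text
time: 1.15
tcp_pos: [380.0, 120.1, 334.1]
ee_rot: [0.984, -0.18, 0.0, -0.0]
force: [1.4, 0.4, -0.2]
opening: 85.3
grip_force: 0.0
```

{"method": "move_arm", "body": {"plan": [{"linear": [0.02,0.03,0],"twist": -0.18,"hand": 1},{"linear": [0,0,0],"twist": -0.18,"hand": 1},{"linear": [0,0,0],"twist": 0,"hand": 1},{"linear": [0,0,0],"twist": 0,"hand": 1},{"linear": [0,0,0],"twist": 0,"hand": 1}]}}

```text
time: 1.78
tcp_pos: [388.0, 87.4, 333.9]
ee_rot: [1.0, -0.002, -0.0, 0.0]
force: [-0.2, -0.6, -0.4]
opening: 85.5
grip_force: 0.0
```

Run:
```python
from h import *
import pickle
s=bot.state(); c=bot.read_camera("wrist"); pickle.dump((c,s),open("w1.pkl","wb"))
print(s["tcp_pos"],s["ee_rot"],s["qpos"],s["time"])
cv2.imwrite("pics/w1.png",cv2.resize(c["color"],(768,576)))
```

```text
[387.98581073  87.35475051 333.86098717] [ 9.99998790e-01 -1.55461518e-03 -5.74098519e-05  1.19807097e-05] [ 6.34921341e-01 -4.16674852e-02 -4.46264511e-01 -5.32742336e-05
 -1.16630588e+00  9.32786723e-01] 1.775
```

View pics/w1.png

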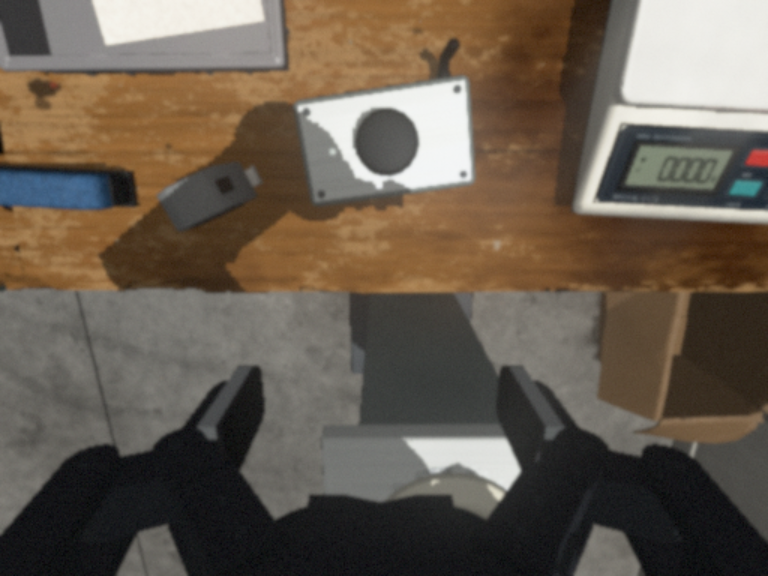

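Wrist view: the tape top runs from (170,205) to (245,177) with the hook at (256,177). The cap is centred at (386,141), the scale display at (675,165) and the stapler's end at (135,188).

Run:
```python
from h import *
import pickle
c,s=pickle.load(open("w1.pkl","rb"))
for n,p,z in [("cap",(386,141),72.5),("boxFL",(298,103),36),("boxFR",(315,203),36),("boxBR",(466,78),36),("boxNR",(472,182),36),("t1",(160,195),61),("t2",(180,230),61),("t3",(233,161),61),("t4",(258,196),61),("panfl",(622,103),81),("scaleNearL",(577,214),30),("staplerR",(135,188),40),("hook",(257,177),10)]:
    print(n,ray(c,np.array(p)/1.5,z,s).round(0))
c,_=pickle.load(open("d1.pkl","rb"))["top"]
cv2.imwrite("pics/crop.png",cv2.resize(c["color"][190:245,180:345],None,fx=4.8,fy=4.8,interpolation=2))
```

```text
cap [478.  83.  72.]
boxFL [509. 156.  36.]
boxFR [427. 146.  36.]
boxBR [527.  17.  36.]
boxNR [445.   7.  36.]
t1 [437. 270.  61.]
t2 [408. 258.  61.]
t3 [463. 206.  61.]
t4 [436. 189.  61.]
panfl [503. -89.  81.]
scaleNearL [416. -93.  30.]
staplerR [441. 302.  40.]
hook [449. 203.  10.]
```

{"method": "move_arm", "body": {"plan": [{"linear": [0.005,0.06,0],"twist": 0,"hand": 1},{"linear": [0.005,0.06,0],"twist": 0,"hand": 1},{"linear": [0.005,0.06,0],"twist": 0,"hand": -1},{"linear": [0.005,0.06,0],"twist": 0,"hand": -1},{"linear": [0.005,0.06,0],"twist": 0,"hand": -1},{"linear": [0,0,0],"twist": 0,"hand": -1},{"linear": [0,0,0],"twist": 0,"hand": -1},{"linear": [0,0,0],"twist": 0,"hand": -1}]}}

```text
time: 2.82
tcp_pos: [412.4, -211.9, 334.0]
ee_rot: [1.0, -0.0, 0.0, -0.0]
force: [-0.6, -0.1, -0.2]
opening: 0.1
grip_force: 0.0
```

Run:
```python
from h import *
import pickle
s=bot.state(); c=bot.read_camera("wrist"); pickle.dump((c,s),open("w2.pkl","wb"))
print(s["tcp_pos"],s["ee_rot"],s["qpos"],s["time"],s["opening"])
cv2.imwrite("pics/w2.png",cv2.resize(c["color"],(768,576)))
```

```text
[ 412.38197699 -211.94082697  334.03477708] [ 9.99999939e-01 -3.23975068e-04  1.23174407e-04 -5.21605830e-05] [-1.22941483e-01  8.28985727e-02 -3.17480548e-01 -1.45162490e-04
 -1.17018547e+00  1.69314645e+00] 2.825 0.07475650487272772
```

View pics/w2.png

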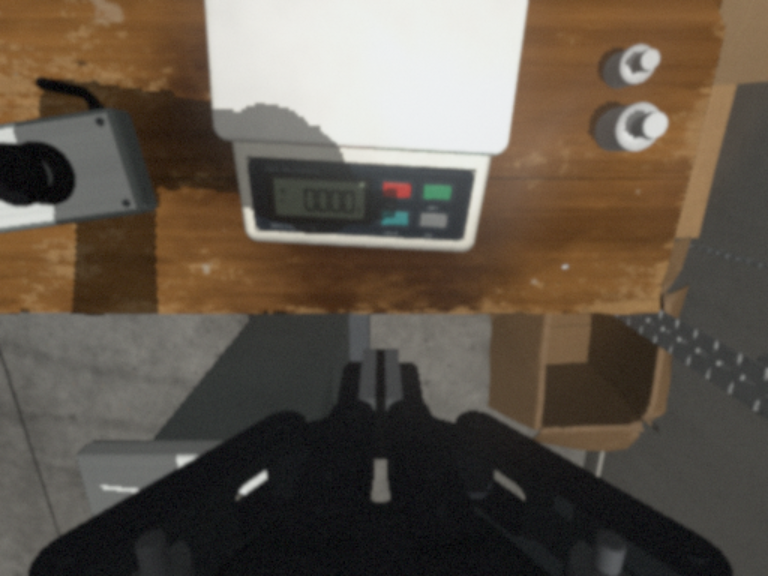

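The green zero key is at (437,192), with red at (397,190), teal at (396,219) and grey at (433,220). The pan's front corners are at about (213,140) and (507,152), and the weights are at the right.

Run:
```python
from h import *
import pickle
c,s=pickle.load(open("w2.pkl","rb")); im=c["color"]; hsv=cv2.cvtColor(im,cv2.COLOR_BGR2HSV)
print(hsv[128,291],hsv[127,264],hsv[146,264],hsv[147,289])
P={}
for n,lo,hi,z in [("zero",(50,90,60),(80,255,255),55),("tare",(170,120,60),(180,255,255),55),("count",(82,90,60),(98,255,255),48)]:
    m=cv2.inRange(hsv,lo,hi); m[:100]=0;m[170:]=0;m[:,:230]=0;m[:,320:]=0
    M=cv2.moments(m,True); uv=np.array([M["m10"]/M["m00"],M["m01"]/M["m00"]]); x,y,w,h=cv2.boundingRect(m)
    P[n]=ray(c,uv,z,s); print(n,M["m00"],(x,y,w,h),uv.round(1),P[n].round(1))
v=P["tare"]-P["zero"]; print("left vec",v,np.hypot(*v[:2]),np.degrees(np.arctan2(-v[0],v[1])))
print("pan FL FR",ray(c,(142,93),81,s),ray(c,(340,102),81,s))
# yaw of the tape from w1, box
c,s=pickle.load(open("w1.pkl","rb"))
g=cv2.cvtColor(c["color"],cv2.COLOR_BGR2HSV)
m=cv2.inRange(g,(0,0,0),(180,70,46)); 
cv2.imwrite("pics/crop.png",cv2.resize(c["color"][90:175,80:210],None,fx=5.5,fy=5.5,interpolation=2))
b=(g[...,2]<75).astype(np.uint8); b[:, :230]=0;b[:,290:]=0;b[:60]=0;b[125:]=0
M=cv2.moments(b,True); print("cap",M["m00"],M["m10"]/M["m00"]*1.5,M["m01"]/M["m00"]*1.5)
```

```text
[ 73 115 144] [  1 141 143] [ 90 123 133] [ 30   4 129]
zero 160.0 (282, 124, 19, 9) [291.1 128. ] [ 462.7 -259.2   55. ]Traceback (most recent call last):
  File "<stdin>", line 8, in <module>
ZeroDivisionError: float division by zero
```

View pics/crop.png

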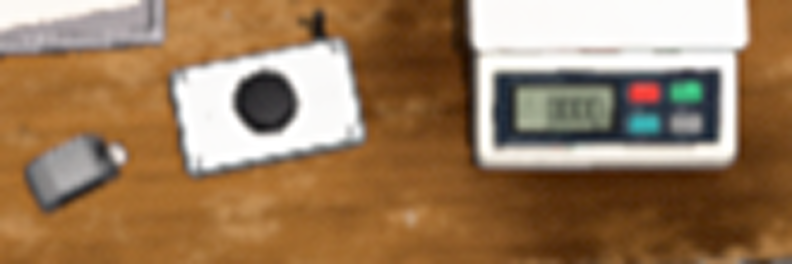

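The crop (from the top view) shows the tape with its hook at the right (117,153), tilted, and the keys, with green upper right at (686,92).

Run:
```python
from h import *
import pickle
c,s=pickle.load(open("w2.pkl","rb")); im=c["color"]; hsv=cv2.cvtColor(im,cv2.COLOR_BGR2HSV)
P={}
for n,lo,hi,z in [("zero",(50,90,60),(80,255,255),55),("tare",(0,110,80),(6,255,255),55),("count",(82,90,60),(98,255,255),48)]:
    m=cv2.inRange(hsv,lo,hi); m[:118]=0;m[155:]=0;m[:,:245]=0;m[:,310:]=0
    M=cv2.moments(m,True); uv=np.array([M["m10"]/M["m00"],M["m01"]/M["m00"]])
    P[n]=ray(c,uv,z,s); print(n,M["m00"],cv2.boundingRect(m),uv.round(1),P[n].round(1))
v=P["tare"]-P["zero"]; print("left vec",v,np.hypot(*v[:2]),np.degrees(np.arctan2(-v[0],v[1])))
# pan front edge line and left/right edges
w=((hsv[...,2]>150)&(hsv[...,1]<50)).astype(np.uint8)
print("pan FL FR",ray(c,(142,93),81,s),ray(c,(340,102),81,s))
c,s=pickle.load(open("w1.pkl","rb"))
g=cv2.cvtColor(c["color"],cv2.COLOR_BGR2HSV)
cv2.imwrite("pics/crop2.png",cv2.resize(c["color"][90:175,80:210],None,fx=5.5,fy=5.5,interpolation=2))
b=(g[...,2]<75).astype(np.uint8); b[:, :234]=0;b[:,282:]=0;b[:70]=0;b[120:]=0
b=cv2.morphologyEx(b,cv2.MORPH_OPEN,np.ones((5,5),np.uint8))
x,y,w,h=cv2.boundingRect(b); print("cap",x,y,w,h,ray(c,(x+w/2-.5,y+h/2-.5),72.5,s))
```

```text
zero 160.0 (282, 124, 19, 9) [291.1 128. ] [ 462.7 -259.2   55. ]
tare 141.0 (255, 122, 19, 10) [265.  126.1] [ 465.  -226.3   55. ]
count 126.0 (254, 141, 18, 10) [263.5 145.8] [ 439.4 -224.9   48. ]
left vec [ 2.30067185 32.94227592  0.        ] 33.022517068863166 -3.9950213127057195
pan FL FR [503.16305472 -86.46538715  81.        ] [ 493.56536434 -309.99638332   81.        ]
cap 0 0 0 0 [571.60182705 353.13423854  72.5       ]
```

View pics/crop2.png

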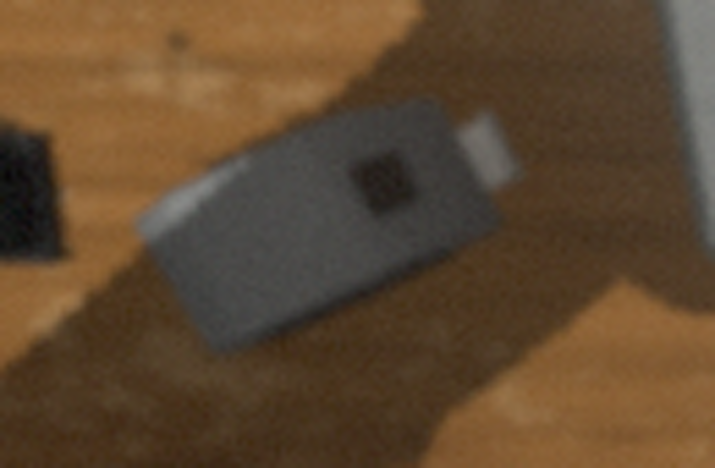

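{"method": "move_arm", "body": {"plan": [{"linear": [0.012,0.012,0.045],"twist": 0,"hand": -1},{"linear": [0.012,0.012,0.045],"twist": 0,"hand": -1},{"linear": [0.012,0.012,0.045],"twist": 0,"hand": -1},{"linear": [0.011,0.011,0.045],"twist": 0,"hand": -1},{"linear": [0,0,0.01],"twist": 0.056,"hand": -1},{"linear": [0,0,0],"twist": 0,"hand": -1},{"linear": [0,0,0],"twist": 0,"hand": -1}]}}

```text
time: 3.75
tcp_pos: [459.9, -259.7, 145.0]
ee_rot: [1.0, -0.028, 0.001, 0.0]
force: [0.9, 0.7, -0.9]
opening: 0.1
grip_force: 0.0
```

Run:
```python
from h import *
import pickle
s=bot.state(); c=bot.read_camera("wrist")
print(s["tcp_pos"],s["ee_rot"],s["force"])
t=s["tcp_pos"]+att(s["ee_rot"])@[0,0,73]; print("tip",t)
for p in [(462.7,-259.2,55),(465,-226.3,55),t]: print(proj(c,p,s)*1.5)
cv2.imwrite("pics/w3.png",cv2.resize(c["color"],(768,576)))
```

```text
[ 459.94307905 -259.65278194  144.98521635] [ 9.99604463e-01 -2.81039902e-02  9.98942394e-04  2.93863179e-04] [ 0.88095461  0.68085363 -0.93425991]
tip [ 460.08766118 -259.69976784   71.98537465]
[378.65280114 340.31676939]
[302.72837803 339.32184677]
[380.14326489 364.58439316]
```

View pics/w3.png

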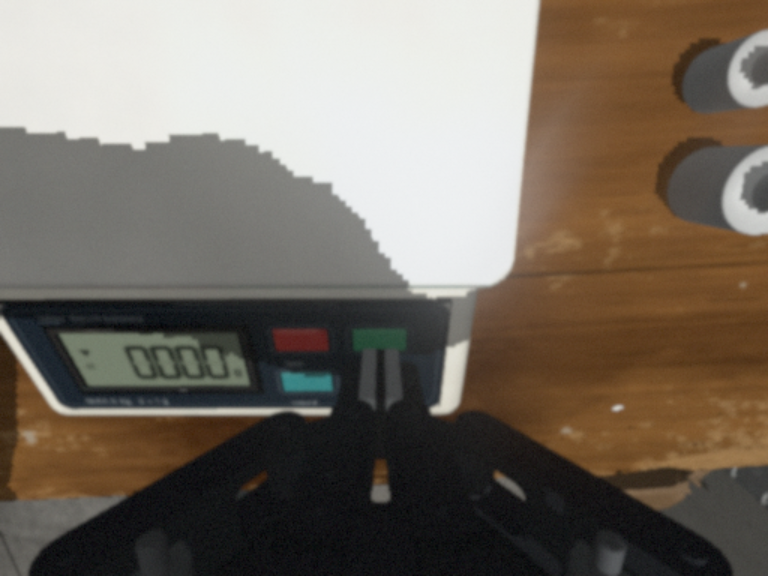

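The green key is centred at (379,339), where the projection put it, and the shut tips at (380,360) stand right above it. Now pressing gently.

{"method": "move_arm", "body": {"plan": [{"linear": [0,0,0.013],"twist": 0,"hand": -1},{"linear": [0,0,0.001],"twist": 0,"hand": -1},{"linear": [0,0,0.001],"twist": 0,"hand": -1},{"linear": [0,0,0],"twist": 0,"hand": -1}]}}

```text
time: 4.3
tcp_pos: [459.1, -260.4, 129.0]
ee_rot: [1.0, -0.029, 0.0, 0.0]
force: [-0.9, -0.1, 0.3]
opening: -0.5
grip_force: 0.0
```

{"method": "move_arm", "body": {"plan": [{"linear": [0,0,0.0008],"twist": 0,"hand": -1},{"linear": [0,0,0.0006],"twist": 0,"hand": -1},{"linear": [0,0,0],"twist": 0,"hand": -1}]}}

```text
time: 4.68
tcp_pos: [459.4, -260.4, 128.0]
ee_rot: [1.0, -0.029, 0.0, 0.0]
force: [-0.0, -0.4, 3.3]
opening: 0.3
grip_force: 1.8
```

{"method": "move_arm", "body": {"plan": [{"linear": [0,0,0.0006],"twist": 0,"hand": -1},{"linear": [0,0,0.0004],"twist": 0,"hand": -1},{"linear": [0,0,0],"twist": 0,"hand": -1}]}}

```text
time: 5.05
tcp_pos: [459.5, -260.4, 127.8]
ee_rot: [1.0, -0.029, 0.001, 0.0]
force: [-2.7, 1.0, 9.8]
opening: -0.1
grip_force: 4.8
```

{"method": "move_arm", "body": {"plan": [{"linear": [0,0,-0.03],"twist": 0,"hand": -1},{"linear": [0,0,-0.06],"twist": 0,"hand": -1},{"linear": [-0.012,-0.058,-0.01],"twist": 0,"hand": -1},{"linear": [-0.012,-0.058,0],"twist": 0,"hand": 0},{"linear": [-0.012,-0.058,0],"twist": 0,"hand": 1},{"linear": [-0.013,-0.058,0],"twist": 0,"hand": 1},{"linear": [-0.013,-0.058,0],"twist": 0,"hand": 1},{"linear": [-0.013,-0.058,0],"twist": 0,"hand": 1}]}}

```text
time: 6.05
tcp_pos: [403.9, 93.2, 226.5]
ee_rot: [1.0, -0.029, 0.0, -0.0]
force: [0.9, -0.4, 0.9]
opening: 85.3
grip_force: 0.0
```

{"method": "move_arm", "body": {"plan": [{"linear": [-0.013,-0.058,0],"twist": 0,"hand": 1},{"linear": [-0.013,-0.058,0],"twist": -0.14,"hand": 1},{"linear": [0,0,0],"twist": -0.15,"hand": 1},{"linear": [0,0,0],"twist": -0.15,"hand": 1},{"linear": [0,0,0],"twist": 0,"hand": 1},{"linear": [0,0,0],"twist": 0,"hand": 1}]}}

```text
time: 6.8
tcp_pos: [385.5, 208.6, 226.3]
ee_rot: [0.982, 0.188, -0.0, 0.0]
force: [1.1, 0.4, 0.2]
opening: 85.6
grip_force: 0.0
```

Run:
```python
from h import *
import pickle
s=bot.state(); c=bot.read_camera("wrist"); pickle.dump((c,s),open("w4.pkl","wb"))
print(s["tcp_pos"],s["ee_rot"],s["force"],s["qpos"])
cv2.imwrite("pics/w4.png",cv2.resize(c["color"],(768,576)))
```

```text
[385.47583443 208.59009496 226.34156466] [ 9.82132093e-01  1.88192766e-01 -1.74379842e-04  5.64309113e-05] [1.07280951 0.3802654  0.16669397] [ 8.69128815e-01  1.46564155e-01 -5.41867883e-01 -1.70200781e-04
 -8.82706475e-01  1.08041905e+00]
```

View pics/w4.png

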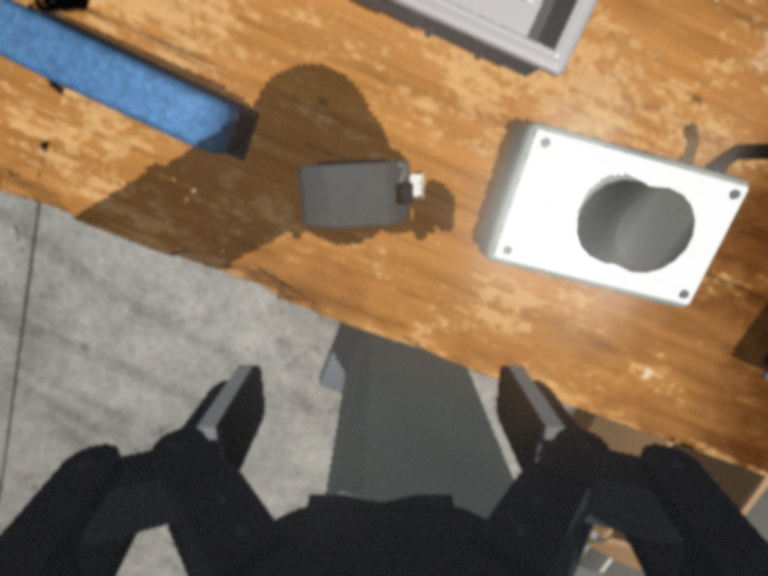

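The wrist view shows the tape's top from (302,167) to (408,225) with the hook at the right (417,185), almost aligned with the picture. The stapler's end is at (245,150), well clear.

Run:
```python
from h import *
import pickle
print(bot.tip_reach)
c,s=pickle.load(open("w4.pkl","rb"))
for z in (61,):
  for p in [(302,168),(307,229),(405,163),(409,223),(355,196)]: print(p,ray(c,np.array(p)/1.5,z,s).round(1))
print("hook",ray(c,np.array((422,185))/1.5,8,s).round(1))
e=cv2.Canny(cv2.GaussianBlur(c["color"],(3,3),0),25,60)[95:165,190:290]
for l in cv2.HoughLinesP(e,1,np.pi/360,18,minLineLength=22,maxLineGap=4)[:,0]:
    a=l+[190,95,190,95]; A=ray(c,a[:2],61,s);B=ray(c,a[2:],61,s); d=B-A
    print(a,A[:2].round(),B[:2].round(),np.degrees(np.arctan2(d[0],-d[1])).round(1))
g=cv2.cvtColor(c["color"],cv2.COLOR_BGR2HSV)
m=cv2.inRange(g,(0,0,0),(180,45,110)); m[:100]=0;m[160:]=0;m[:,:195]=0;m[:,276:]=0
m=cv2.morphologyEx(m,cv2.MORPH_OPEN,np.ones((5,5)))
k=max(cv2.findContours(m,0,2)[0],key=cv2.contourArea); r=cv2.minAreaRect(k); print(r,ray(c,r[0],61,s))
for b in cv2.boxPoints(r): print(b, ray(c,b,61,s).round(1))
```

```text
72.6
(302, 168) [436.5 276.5  61. ]
(307, 229) [405.2 263.1  61. ]
(405, 163) [460.3 224.2  61. ]
(409, 223) [430.5 209.1  61. ]
(355, 196) [433.2 243.7  61. ]
hook [451.7 204.5   8. ]
[250 108 272 107] [455. 240.] [462. 223.] 24.2
[198 111 202 146] [436. 279.] [410. 267.] -65.1
[211 107 257 105] [443. 270.] [459. 235.] 24.1
((235.4530487060547, 129.10772705078125), (42.625213623046875, 70.27115631103516), 86.98721313476562) [434.02926766 245.09612482  61.        ]
[199.24586 109.67126] [437.7 278.7  61. ]
[269.4199  105.97789] [462.1 225.5  61. ]
[271.66022 148.54419] [430.2 210.   61. ]
[201.4862  152.23756] [404.5 265.8  61. ]
```

{"method": "move_arm", "body": {"plan": [{"linear": [0.0588,-0.0153,0],"twist": 0,"hand": 1},{"linear": [0,0,0],"twist": 0.18,"hand": 1},{"linear": [0,0,0],"twist": 0.18,"hand": 1},{"linear": [0,0,0],"twist": 0.18,"hand": 1},{"linear": [0,0,0],"twist": 0.18,"hand": 1},{"linear": [0,0,0],"twist": 0.18,"hand": 1},{"linear": [0,0,0],"twist": 0.18,"hand": 1},{"linear": [0,0,0],"twist": 0.18,"hand": 1}]}}

```text
time: 7.85
tcp_pos: [434.5, 244.6, 226.5]
ee_rot: [0.903, -0.429, -0.0, 0.0]
force: [-0.0, 0.4, 0.2]
opening: 85.5
grip_force: 0.0
```

{"method": "move_arm", "body": {"plan": [{"linear": [0,0,0.02],"twist": 0.18,"hand": 1},{"linear": [0,0,0.03],"twist": 0.09,"hand": 1},{"linear": [0,0,0.03],"twist": 0,"hand": 1},{"linear": [0,0,0],"twist": 0,"hand": 1},{"linear": [0,0,0],"twist": 0,"hand": 1}]}}

```text
time: 8.48
tcp_pos: [435.1, 245.3, 147.4]
ee_rot: [0.839, -0.543, 0.0, -0.001]
force: [-0.3, 0.3, -0.4]
opening: 85.0
grip_force: 0.0
```

{"method": "move_arm", "body": {"plan": [{"linear": [0,0,0.03],"twist": 0,"hand": 1},{"linear": [0,0,0.029],"twist": 0,"hand": 1},{"linear": [0,0,0],"twist": 0,"hand": 1},{"linear": [0,0,0],"twist": 0,"hand": 0.2},{"linear": [0,0,0],"twist": 0,"hand": 0}], "force": 25}}

```text
time: 9.1
tcp_pos: [435.1, 245.6, 89.1]
ee_rot: [0.84, -0.543, 0.0, -0.002]
force: [0.5, 0.1, 0.1]
opening: 51.6
grip_force: 0.0
```

Run:
```python
from h import *
s=bot.state(); c=bot.read_camera("wrist")
print(s["tcp_pos"],s["force"],s["opening"])
cv2.imwrite("pics/w5.png",cv2.resize(c["color"],(768,576)))
```

```text
[435.12032602 245.62503607  89.08103557] [0.47028773 0.08309847 0.08882916] 51.624402057032775
```

View pics/w5.png

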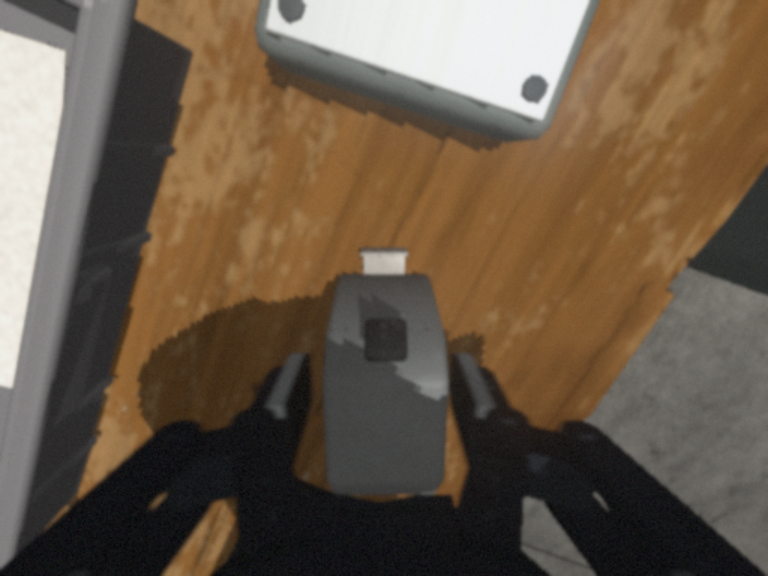

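The tape stands straight between the fingers: case (325–447, 275–492), fingers at (290,375) and (470,375). It is about 4 px off centre. Closing.

{"method": "move_arm", "body": {"plan": [{"linear": [0,0,0],"twist": 0,"hand": -0.1},{"linear": [0,0,0],"twist": 0,"hand": -0.25},{"linear": [0,0,0],"twist": 0,"hand": -0.5},{"linear": [0,0,0],"twist": 0,"hand": -0.5},{"linear": [0,0,-0.01],"twist": 0,"hand": -0.5},{"linear": [0,0,-0.03],"twist": 0,"hand": -0.5},{"linear": [0,0,0],"twist": 0,"hand": -0.5},{"linear": [0,0,0],"twist": 0,"hand": -0.5}], "force": 25}}

```text
time: 10.15
tcp_pos: [433.9, 244.5, 127.0]
ee_rot: [0.839, -0.544, -0.0, 0.001]
force: [0.0, 0.4, -1.9]
opening: 36.1
grip_force: 27.6
```

{"method": "move_arm", "body": {"plan": [{"linear": [0,0,-0.03],"twist": 0,"hand": -0.5},{"linear": [0,0,-0.045],"twist": 0,"hand": -0.5},{"linear": [0.025,0.0023,-0.03],"twist": 0,"hand": -0.5},{"linear": [0.045,0.004,0],"twist": 0,"hand": -0.5},{"linear": [0.05,0.0045,0],"twist": 0,"hand": -0.5},{"linear": [0.05,0.0045,0],"twist": 0,"hand": -0.5},{"linear": [0.05,0.0045,0],"twist": 0,"hand": -0.5},{"linear": [0.05,0.0045,0],"twist": 0,"hand": -0.5}]}}

```text
time: 11.15
tcp_pos: [522.5, -13.0, 230.9]
ee_rot: [0.839, -0.543, -0.001, 0.001]
force: [0.9, 0.9, -2.7]
opening: 35.7
grip_force: 27.6
```

{"method": "move_arm", "body": {"plan": [{"linear": [0.05,0.0045,0],"twist": 0,"hand": -0.5},{"linear": [0.05,0.0045,0],"twist": 0,"hand": -0.5},{"linear": [0.05,0.0045,0],"twist": 0,"hand": -0.5},{"linear": [0.04,0.004,0],"twist": 0,"hand": -0.5},{"linear": [0.007,0.001,0],"twist": 0.15,"hand": -0.5},{"linear": [0,0,0],"twist": 0.16,"hand": -0.5},{"linear": [0,0,0],"twist": 0.166,"hand": -0.5},{"linear": [0,0,0],"twist": 0,"hand": -0.5}]}}

```text
time: 12.15
tcp_pos: [586.0, -198.6, 230.6]
ee_rot: [-0.688, 0.725, 0.001, -0.001]
force: [-0.8, -0.2, -1.9]
opening: 35.8
grip_force: 27.5
```

Run:
```python
from h import *
s=bot.state(); print(s["tcp_pos"],s["ee_rot"],s["force"],s["opening"],s["qpos"])
c=bot.read_camera("wrist"); cv2.imwrite("pics/w6.png",cv2.resize(c["color"],(640,480)))
for p in [(498.4,-198,81),(495,-309,81)]: print(proj(c,p,s)*1.25)
```

```text
[ 586.01759193 -198.5725045   230.5565878 ] [-0.68827515  0.72544756  0.0014779  -0.00098999] [-0.79499541 -0.2305897  -1.91661657] 35.774664511205096 [-6.56911561e-02  4.33424717e-01 -1.08399226e-01 -6.42912913e-04
 -1.03248708e+00  1.34458744e-02]
[440.57414504 245.78453676]
[458.13704349  67.0198653 ]
```

View pics/w6.png

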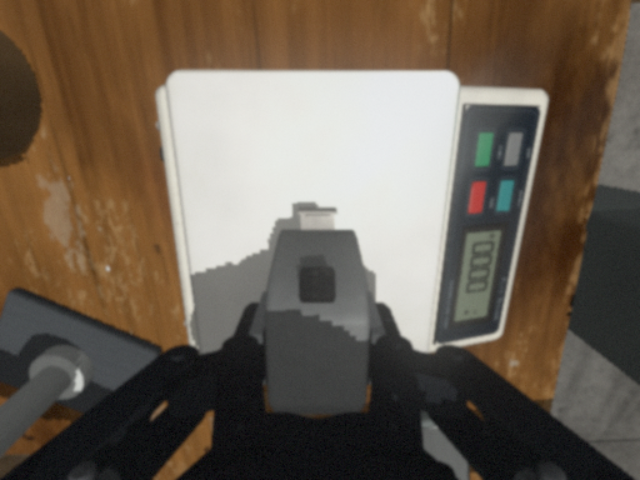

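The tape hangs over the pan, aligned with it, with the display still at 0000. The pan's front and right edges are where projected. Lowering gently.

{"method": "move_arm", "body": {"plan": [{"linear": [0,0,0.025],"twist": 0,"hand": -0.5},{"linear": [0,0,0.02],"twist": 0,"hand": -0.5},{"linear": [0,0,0.01],"twist": 0,"hand": -0.5},{"linear": [0,0,0.003],"twist": 0,"hand": -0.5},{"linear": [0,0,0.001],"twist": 0,"hand": -0.5},{"linear": [0,0,0],"twist": 0,"hand": -0.5}]}}

```text
time: 12.95
tcp_pos: [587.0, -198.7, 174.2]
ee_rot: [-0.688, 0.726, -0.001, 0.0]
force: [-0.4, -0.0, -2.2]
opening: 36.0
grip_force: 27.5
```

{"method": "move_arm", "body": {"plan": [{"linear": [0,0,0.0006],"twist": 0,"hand": -0.5},{"linear": [0,0,0.0006],"twist": 0,"hand": -0.5},{"linear": [0,0,0],"twist": 0,"hand": -0.5}]}}

```text
time: 13.32
tcp_pos: [586.7, -198.6, 172.4]
ee_rot: [-0.688, 0.726, -0.0, 0.0]
force: [0.4, -0.4, -1.6]
opening: 36.1
grip_force: 27.5
```

{"method": "move_arm", "body": {"plan": [{"linear": [0,0,0.0008],"twist": 0,"hand": -0.5},{"linear": [0,0,0.0007],"twist": 0,"hand": -0.5},{"linear": [0,0,0],"twist": 0,"hand": -0.5}]}}

```text
time: 13.7
tcp_pos: [586.6, -198.6, 170.7]
ee_rot: [-0.688, 0.726, 0.0, -0.0]
force: [0.1, -0.5, -2.2]
opening: 35.8
grip_force: 27.5
```

{"method": "move_arm", "body": {"plan": [{"linear": [0,0,0.0005],"twist": 0,"hand": -0.5},{"linear": [0,0,0.0005],"twist": 0,"hand": -0.5},{"linear": [0,0,0],"twist": 0,"hand": -0.5}]}}

```text
time: 14.08
tcp_pos: [586.6, -198.6, 169.7]
ee_rot: [-0.688, 0.726, 0.0, -0.0]
force: [0.3, -0.4, -2.2]
opening: 35.8
grip_force: 27.5
```

{"method": "move_arm", "body": {"plan": [{"linear": [0,0,0.0005],"twist": 0,"hand": -0.5},{"linear": [0,0,0.0005],"twist": 0,"hand": -0.5},{"linear": [0,0,0],"twist": 0,"hand": -0.5}]}}

```text
time: 14.45
tcp_pos: [586.7, -198.6, 168.9]
ee_rot: [-0.688, 0.726, -0.0, 0.0]
force: [-0.7, -0.7, -1.3]
opening: 35.6
grip_force: 27.6
```

{"method": "move_arm", "body": {"plan": [{"linear": [0,0,0.0004],"twist": 0,"hand": -0.5},{"linear": [0,0,0.0003],"twist": 0,"hand": -0.5},{"linear": [0,0,0],"twist": 0,"hand": -0.5}]}}

```text
time: 14.82
tcp_pos: [586.7, -198.6, 168.4]
ee_rot: [-0.688, 0.726, -0.0, 0.0]
force: [-0.9, -0.0, 0.4]
opening: 35.9
grip_force: 27.7
```

Touched down. Letting go gently, then lifting.

{"method": "move_arm", "body": {"plan": [{"linear": [0,0,0],"twist": 0,"hand": -0.12},{"linear": [0,0,0],"twist": 0,"hand": 0.05},{"linear": [0,0,0],"twist": 0,"hand": 0.4},{"linear": [0,0,0],"twist": 0,"hand": 0.4},{"linear": [0,0,-0.03],"twist": 0,"hand": 0.4},{"linear": [0,0,-0.04],"twist": 0,"hand": 0.4},{"linear": [0,0,-0.03],"twist": 0,"hand": 0.4},{"linear": [0,0,0],"twist": 0,"hand": 0.4}]}}

```text
time: 15.82
tcp_pos: [587.8, -198.9, 271.3]
ee_rot: [-0.688, 0.726, -0.003, 0.002]
force: [-0.5, -0.1, -1.0]
opening: 59.9
grip_force: 0.0
```

Run:
```python
from h import *
import pickle
D=pickle.load(open("d1.pkl","rb"))["top"][0]["color"]
s=bot.state(); print(s["tcp_pos"],s["force"],s["opening"])
c=bot.read_camera("wrist"); pickle.dump((c,s),open("w7.pkl","wb"))
g=cv2.cvtColor(c["color"],cv2.COLOR_BGR2HSV); v=g[...,2]
m=((v<130)&(g[...,1]<60)).astype(np.uint8)
for z in (61,): print("expected case corners px",[proj(c,(586.7+a,-198.6+b,81+z),s).round() for a in(-18,18) for b in(-36,36)])
m2=m.copy(); m2[:,:190]=0; m2[:,330:]=0; m2[:150]=0
e=cv2.Canny(cv2.GaussianBlur(c["color"],(3,3),0),30,70)
l=cv2.HoughLinesP(e,1,np.pi/360,25,minLineLength=30,maxLineGap=4)
print(l[:,0].tolist()[:25])
# cap refined, old w1
c,s=pickle.load(open("w1.pkl","rb")); g=cv2.cvtColor(c["color"],cv2.COLOR_BGR2GRAY)
h=cv2.HoughCircles(g,cv2.HOUGH_GRADIENT,1,30,param1=80,param2=12,minRadius=15,maxRadius=28)
for q in h[0]: print("w1 circ",q,ray(c,q[:2],72.5,s))
c,_=pickle.load(open("d1.pkl","rb"))["top"]; g=cv2.cvtColor(c["color"],cv2.COLOR_BGR2GRAY)
b=(g<70).astype(np.uint8); b[:200]=0;b[224:]=0;b[:,:225]=0;b[:,247:]=0
M=cv2.moments(b,True); u=(M["m10"]/M["m00"],M["m01"]/M["m00"]); print("top cap",M["m00"],u,ray(c,u,68,_))
```

```text
[ 587.78429469 -198.85753198  271.29687856] [-0.46098779 -0.1124595  -0.95477412] 59.93777287392609
expected case corners px [array([275., 165.]), array([278., 249.]), array([228., 167.]), array([235., 251.])]
[[451, 171, 470, 66], [163, 65, 310, 65], [432, 308, 511, 380], [345, 145, 353, 71], [1, 376, 83, 299], [339, 252, 358, 87], [47, 216, 145, 259], [386, 244, 411, 94], [245, 278, 305, 278], [390, 247, 418, 82], [156, 73, 167, 183], [56, 224, 145, 265], [150, 103, 158, 175], [160, 83, 172, 204], [15, 355, 74, 295], [439, 248, 509, 304], [428, 304, 441, 232], [15, 314, 65, 272], [354, 239, 361, 177], [32, 336, 90, 278], [373, 337, 403, 383], [87, 157, 103, 212], [104, 381, 135, 336], [376, 236, 386, 177], [313, 240, 326, 273]]
w1 circ [256.5  94.5  22.1] [477.34848445  83.73203012  72.5       ]
w1 circ [463.5 120.5  25.2] [ 447.71154569 -162.07466078   72.5       ]
w1 circ [350.5 272.5  20.7] [237.79531333 -50.94400028  72.5       ]
w1 circ [426.5 108.5  25.2] [ 461.42640967 -115.49191745   72.5       ]
w1 circ [156.5 273.5  21.6] [236.644689   226.68733241  72.5       ]
w1 circ [236.5 133.5  25.1] [433.20719264 107.7892905   72.5       ]
w1 circ [377.5 213.5  23. ] [328.74880301 -76.74400014  72.5       ]
w1 circ [260.5 312.5  20.4] [167.66076636  77.30276797  72.5       ]
w1 circ [421.5 258.5  23.8] [ 260.48177401 -148.00986939   72.5       ]
w1 circ [496.5 121.5  17.2] [ 446.46597652 -201.54407657   72.5       ]
w1 circ [ 52.5 127.5  16. ] [440.7900103  328.12005389  72.5       ]
w1 circ [47.5 82.5 21.6] [490.81379278 322.13308476  72.5       ]
w1 circ [ 54.5 163.5  16.1] [396.9852433  335.86242155  72.5       ]
w1 circ [317.5  22.5  17.2] [549.67838321  18.48950721  72.5       ]
top cap 109.0 (234.77981651376146, 210.77064220183487) [474.20904231  82.51760955  68.        ]
```

{"method": "move_arm", "body": {"plan": [{"linear": [-0.046,0.021,0],"twist": 0,"hand": -1},{"linear": [-0.046,0.021,0],"twist": 0,"hand": -1},{"linear": [-0.046,0.021,0],"twist": 0,"hand": -1},{"linear": [-0.046,0.021,0],"twist": 0,"hand": -1},{"linear": [-0.046,0.021,0.02],"twist": 0,"hand": -1},{"linear": [-0.046,0.021,0.03],"twist": 0,"hand": -1},{"linear": [0,0,0.055],"twist": 0,"hand": -1},{"linear": [0,0,0],"twist": 0,"hand": -1}]}}

```text
time: 16.88
tcp_pos: [472.6, 82.9, 159.1]
ee_rot: [-0.688, 0.726, 0.002, -0.006]
force: [-0.6, 0.2, 1.6]
opening: 0.1
grip_force: 0.0
```

Run:
```python
from h import *
s=bot.state(); print(s["tcp_pos"],s["force"],s["opening"],s["qpos"])
t=s["tcp_pos"]+att(s["ee_rot"])@[0,0,72.6];print("tip",t)
c=bot.read_camera("top"); im=c["color"]; pan=im[150:205,270:345]
g=cv2.cvtColor(im,cv2.COLOR_BGR2GRAY)
b=(g<110).astype(np.uint8); z=np.zeros_like(b); z[158:196,284:330]=b[158:196,284:330]
k=max(cv2.findContours(z,0,2)[0],key=cv2.contourArea); r=cv2.minAreaRect(k); print(r,ray(c,r[0],81+45))
print("expected px",proj(c,(586.7,-198.6,81+45)))
```

```text
[472.64183955  82.88556025 159.08332799] [-0.62036096  0.23054492  1.55768779] 0.10264777295923097 [ 0.51271214  0.31233825 -0.52690639 -0.00116113 -0.74351511 -0.56537714]
tip [471.85702423  82.50924757  86.48854544]
((305.0, 177.0), (8.0, 18.0), 90.0) [ 577.31193303 -191.99610571  126.        ]
expected px [306.51307778 174.50160461]
```

{"method": "move_arm", "body": {"plan": [{"linear": [0,0,0],"twist": 0,"hand": -1},{"linear": [0,0,0.006],"twist": 0,"hand": -1},{"linear": [0,0,0.004],"twist": 0,"hand": -1},{"linear": [0,0,0],"twist": 0,"hand": -1},{"linear": [0,0,0],"twist": 0,"hand": -1}]}}

```text
time: 17.55
tcp_pos: [475.9, 83.7, 153.3]
ee_rot: [-0.688, 0.726, -0.0, 0.0]
force: [0.4, 0.5, -0.4]
opening: 0.2
grip_force: 0.0
```

{"method": "move_arm", "body": {"plan": [{"linear": [0,0,0.005],"twist": 0,"hand": -1},{"linear": [0,0,0.005],"twist": 0,"hand": -1},{"linear": [0,0,0.003],"twist": 0,"hand": -1},{"linear": [0,0,0],"twist": 0,"hand": -1},{"linear": [0,0,0],"twist": 0,"hand": -1}]}}

```text
time: 18.18
tcp_pos: [475.8, 83.8, 140.3]
ee_rot: [-0.688, 0.726, -0.0, 0.0]
force: [-0.0, 0.3, 3.5]
opening: -0.3
grip_force: 1.6
```

{"method": "move_arm", "body": {"plan": [{"linear": [0,0,0.001],"twist": 0,"hand": -1},{"linear": [0,0,0.0005],"twist": 0,"hand": -1},{"linear": [0,0,0],"twist": 0,"hand": -1}]}}

```text
time: 18.55
tcp_pos: [475.8, 83.8, 138.7]
ee_rot: [-0.688, 0.726, -0.0, 0.0]
force: [-1.7, 0.6, 4.1]
opening: -0.3
grip_force: 1.9
```

{"method": "move_arm", "body": {"plan": [{"linear": [0,0,0.0005],"twist": 0,"hand": -1},{"linear": [0,0,0.0002],"twist": 0,"hand": -1},{"linear": [0,0,0],"twist": 0,"hand": -1}]}}

```text
time: 18.92
tcp_pos: [475.8, 83.8, 138.2]
ee_rot: [-0.688, 0.726, -0.0, 0.0]
force: [-1.0, 1.1, 6.0]
opening: 0.1
grip_force: 2.8
```

{"method": "move_arm", "body": {"plan": [{"linear": [0,0,0.0003],"twist": 0,"hand": -1},{"linear": [0,0,0],"twist": 0,"hand": -1}]}}

```text
time: 19.18
tcp_pos: [475.9, 83.8, 138.1]
ee_rot: [-0.688, 0.726, -0.0, 0.0]
force: [-1.6, 0.6, 7.4]
opening: -0.5
grip_force: 3.8
```

At the halfway stop; holding.

{"method": "move_arm", "body": {"plan": [{"linear": [0,0,0],"twist": 0,"hand": -1},{"linear": [0,0,0],"twist": 0,"hand": -1},{"linear": [0,0,0],"twist": 0,"hand": -1},{"linear": [0,0,0],"twist": 0,"hand": -1},{"linear": [0,0,0],"twist": 0,"hand": -1},{"linear": [0,0,0],"twist": 0,"hand": -1},{"linear": [0,0,0],"twist": 0,"hand": -1},{"linear": [0,0,0],"twist": 0,"hand": -1}]}}

```text
time: 20.18
tcp_pos: [475.9, 83.8, 138.2]
ee_rot: [-0.688, 0.726, -0.0, 0.0]
force: [-0.7, 0.4, 7.8]
opening: 0.1
grip_force: 3.8
```

{"method": "move_arm", "body": {"plan": [{"linear": [0,0,0],"twist": 0,"hand": -1},{"linear": [0,0,0],"twist": 0,"hand": -1},{"linear": [0,0,0],"twist": 0,"hand": -1},{"linear": [0,0,0],"twist": 0,"hand": -1}]}}

```text
time: 20.68
tcp_pos: [475.8, 83.8, 138.1]
ee_rot: [-0.688, 0.726, -0.0, 0.0]
force: [-2.2, 0.9, 6.3]
opening: -0.2
grip_force: 3.8
```

{"method": "move_arm", "body": {"plan": [{"linear": [0,0,0.003],"twist": 0,"hand": -1},{"linear": [0,0,0.003],"twist": 0,"hand": -1},{"linear": [0,0,0.002],"twist": 0,"hand": -1},{"linear": [0,0,0],"twist": 0,"hand": -1},{"linear": [0,0,0],"twist": 0,"hand": -1}]}}

```text
time: 21.3
tcp_pos: [475.9, 83.8, 131.0]
ee_rot: [-0.688, 0.726, -0.0, 0.0]
force: [-4.2, 0.6, 14.4]
opening: 0.1
grip_force: 7.2
```

Fully down (7.1 mm past halfway, 14 N). A slight extra push, then let it up and return to the tape.

{"method": "move_arm", "body": {"plan": [{"linear": [0,0,0.0006],"twist": 0,"hand": -1},{"linear": [0,0,0],"twist": 0,"hand": -1},{"linear": [0,0,0],"twist": 0,"hand": -1}]}}

```text
time: 21.68
tcp_pos: [475.9, 83.8, 130.9]
ee_rot: [-0.688, 0.726, -0.0, 0.0]
force: [-5.6, -0.2, 19.0]
opening: 0.3
grip_force: 9.2
```

{"method": "move_arm", "body": {"plan": [{"linear": [0,0,-0.008],"twist": 0,"hand": -1},{"linear": [0,0,-0.012],"twist": 0,"hand": -1},{"linear": [0,0,-0.05],"twist": 0,"hand": -1},{"linear": [0,0,-0.05],"twist": 0,"hand": 0.4},{"linear": [0.046,-0.021,-0.02],"twist": 0,"hand": 0.4},{"linear": [0.046,-0.021,0],"twist": 0,"hand": 0.4},{"linear": [0.046,-0.021,0],"twist": 0,"hand": 0.4},{"linear": [0.046,-0.021,0],"twist": 0,"hand": 0.4}]}}

```text
time: 22.68
tcp_pos: [549.7, -106.1, 268.5]
ee_rot: [-0.688, 0.726, 0.001, -0.0]
force: [1.0, 1.0, 0.7]
opening: 59.8
grip_force: 0.0
```

{"method": "move_arm", "body": {"plan": [{"linear": [0.046,-0.021,0],"twist": 0,"hand": 0.4},{"linear": [0.046,-0.021,0],"twist": 0,"hand": 0.4},{"linear": [0,0,0],"twist": 0,"hand": 0.4},{"linear": [0,0,0],"twist": 0,"hand": 0.4},{"linear": [0,0,0],"twist": 0,"hand": 0.4}]}}

```text
time: 23.3
tcp_pos: [586.3, -197.6, 269.0]
ee_rot: [-0.688, 0.726, 0.0, -0.0]
force: [-0.5, -0.0, 0.7]
opening: 59.8
grip_force: 0.0
```

Run:
```python
from h import *
import pickle
s=bot.state(); print(s["tcp_pos"],s["ee_rot"],s["force"],s["opening"])
c=bot.read_camera("wrist"); hs=cv2.cvtColor(c["color"],cv2.COLOR_BGR2HSV)
for v in (90,110,130):
    m=((hs[...,2]<v)).astype(np.uint8); z=np.zeros_like(m); z[140:300,200:310]=m[140:300,200:310]
    k=max(cv2.findContours(z,0,2)[0],key=cv2.contourArea); print(v,cv2.boundingRect(k))
print(proj(c,(587,-199,142),s), [hs[r,200:310:6,2].tolist() for r in (175,190,205)])
# tray from w1 / top
D=pickle.load(open("d1.pkl","rb"))["top"][0]
ct=bot.read_camera("top"); g=cv2.cvtColor(ct["color"],cv2.COLOR_BGR2HSV)
m=cv2.inRange(g,(100,15,60),(150,90,190)); z=np.zeros_like(m); z[150:212,150:222]=m[150:212,150:222]
z=cv2.morphologyEx(z,cv2.MORPH_CLOSE,np.ones((5,5)))
k=max(cv2.findContours(z,0,2)[0],key=cv2.contourArea); r=cv2.minAreaRect(k); print("tray",r,ray(ct,r[0],50))
for b in cv2.boxPoints(r): print(b,ray(ct,b,50).round())
```

```text
[ 586.31180173 -197.59027233  268.97029108] [-6.88219915e-01  7.25502081e-01  2.69010377e-04 -8.48824783e-05] [-0.53393508 -0.0441429   0.73455702] 59.79341029661554
90 (230, 205, 43, 32)
110 (229, 193, 47, 45)
130 (200, 154, 110, 146)
[250.39296096 209.31866387] [[236, 236, 237, 238, 239, 126, 124, 122, 82, 83, 89, 122, 128, 237, 238, 239, 238, 237, 237], [233, 233, 233, 234, 235, 111, 138, 142, 140, 145, 144, 145, 147, 224, 235, 235, 236, 234, 234], [131, 130, 130, 127, 128, 96, 128, 137, 133, 141, 138, 144, 146, 205, 139, 169, 235, 232, 234]]Traceback (most recent call last):
  File "<stdin>", line 14, in <module>
ValueError: max() iterable argument is empty
```

{"method": "move_arm", "body": {"plan": [{"linear": [0,0,0.035],"twist": 0,"hand": 0.4},{"linear": [0,0,0.04],"twist": 0,"hand": 0.4},{"linear": [0,0,0.025],"twist": 0,"hand": 0.4},{"linear": [0,0,0],"twist": 0,"hand": 0.4},{"linear": [0,0,0],"twist": 0,"hand": 0.1},{"linear": [0,0,0],"twist": 0,"hand": -0.1},{"linear": [0,0,0],"twist": 0,"hand": -0.5},{"linear": [0,0,0],"twist": 0,"hand": -0.5}], "force": 25}}

```text
time: 24.4
tcp_pos: [587.3, -198.6, 170.7]
ee_rot: [-0.688, 0.726, -0.001, 0.001]
force: [-0.7, 1.8, 5.7]
opening: 35.8
grip_force: 28.2
```

Run:
```python
from h import *
import pickle
c,s=pickle.load(open("w1.pkl","rb")); print("w1 FR top corner",ray(c,np.array((285,66))/1.5,50,s))
c,s=pickle.load(open("w4.pkl","rb")); print("w4 FR corner",ray(c,np.array((558,70))/1.5,50,s),"edge",ray(c,np.array((594,5))/1.5,50,s),ray(c,np.array((370,3))/1.5,50,s))
c=pickle.load(open("d1.pkl","rb"))["top"][0]
for ctr in [(611,269)]:
  for a in(-75,75):
    for b in(-105,105): print(proj(c,(ctr[0]+a,ctr[1]+b,50))*1.5)
```

```text
w1 FR top corner [533.80053086 161.32330651  50.        ]
w4 FR corner [535.73140327 164.96387772  50.        ] edge [569.25331127 162.59428138  50.        ] [526.91993272 271.3318717   50.        ]
[320.05470158 296.0524406 ]
[240.02000458 300.95267081]
[317.45488014 241.11606476]
[238.80282882 245.86139138]
```

{"method": "move_arm", "body": {"plan": [{"linear": [0,0,-0.01],"twist": 0,"hand": -0.5},{"linear": [0,0,-0.035],"twist": 0,"hand": -0.5},{"linear": [0,0,-0.04],"twist": 0,"hand": -0.5},{"linear": [-0.03,0.015,-0.015],"twist": 0,"hand": -0.5},{"linear": [-0.05,0.015,0],"twist": 0,"hand": -0.5},{"linear": [-0.05,0.01,0],"twist": 0,"hand": -0.5},{"linear": [-0.055,0,0],"twist": 0,"hand": -0.5},{"linear": [-0.055,0,0],"twist": 0,"hand": -0.5}]}}

```text
time: 25.4
tcp_pos: [559.1, 44.6, 269.0]
ee_rot: [-0.688, 0.726, 0.0, -0.0]
force: [1.1, 0.2, -1.5]
opening: 35.9
grip_force: 27.4
```

{"method": "move_arm", "body": {"plan": [{"linear": [-0.055,0,0],"twist": 0,"hand": -0.5},{"linear": [-0.055,0,0],"twist": 0,"hand": -0.5},{"linear": [-0.05,-0.01,0],"twist": 0,"hand": -0.5},{"linear": [-0.045,-0.015,0],"twist": 0,"hand": -0.5},{"linear": [-0.026,-0.015,0],"twist": -0.054,"hand": -0.5},{"linear": [0,0,0],"twist": 0,"hand": -0.5},{"linear": [0,0,0],"twist": 0,"hand": -0.5}]}}

```text
time: 26.28
tcp_pos: [611.6, 271.1, 268.3]
ee_rot: [-0.707, 0.707, 0.0, -0.001]
force: [0.2, -0.5, -2.3]
opening: 35.5
grip_force: 27.3
```

Run:
```python
from h import *
s=bot.state(); print(s["tcp_pos"],s["ee_rot"],s["force"],s["opening"])
c=bot.read_camera("wrist"); im=c["color"]; g=cv2.cvtColor(im,cv2.COLOR_BGR2GRAY)
e=cv2.Canny(cv2.GaussianBlur(g,(3,3),0),30,80)
L=cv2.HoughLinesP(e,1,np.pi/360,40,minLineLength=60,maxLineGap=6)
for l in L[:,0][:20]: print(l,ray(c,l[:2],50,s)[:2].round(),ray(c,l[2:],50,s)[:2].round())
for a in (536,686): print("exp",proj(c,(a,164,50),s).round(),proj(c,(a,269,50),s).round())
```

```text
[611.59786341 271.14131485 268.26565924] [-7.06869563e-01  7.07343151e-01  2.94253261e-04 -1.00046172e-03] [ 0.21103193 -0.45022891 -2.32085728] 35.471918820437686
[  0 381 135 278] [977. 572.] [758. 398.]
[173  74 333  74] [689. 163.] [531. 163.]
[376 282 506 382] [455. 404.] [240. 577.]
[318 239 322 173] [533. 344.] [534. 263.]
[228  84 320  84] [635. 172.] [543. 172.]
[190 118 199 243] [675. 205.] [675. 349.]
[ 50 185 108 294] [836. 276.] [795. 422.]
[310 243 316 137] [542. 349.] [544. 224.]
[188  94 304  94] [675. 181.] [559. 181.]
[302 162 304  95] [557. 251.] [559. 182.]
[428 282 511 282] [389. 404.] [284. 405.]
[200 110 271 101] [664. 197.] [592. 188.]
[177  86 187 202] [686. 174.] [685. 297.]
[281 100 291 208] [582. 187.] [566. 304.]
[110 164 137 225] [765. 253.] [745. 325.]
[ 17 182 107 161] [871. 273.] [768. 249.]
[197 111 216 218] [667. 198.] [653. 316.]
[377 282 486 366] [454. 404.] [278. 546.]
[489  78 508  16] [376. 166.] [373. 113.]
[435 285 511 285] [379. 409.] [283. 409.]
exp [328.  75.] [320. 178.]
exp [176.  75.] [184. 178.]
```

The tray edges measure x 533 to 687 and right wall at y 163, square to the tape, so the centre is (610,268) as expected. Lowering.

{"method": "move_arm", "body": {"plan": [{"linear": [0,0,0.03],"twist": 0,"hand": -0.5},{"linear": [0,0,0.045],"twist": 0,"hand": -0.5},{"linear": [0,0,0.045],"twist": 0,"hand": -0.5},{"linear": [0,0,0.03],"twist": 0,"hand": -0.5},{"linear": [0,0,0.015],"twist": 0,"hand": -0.5},{"linear": [0,0,0.005],"twist": 0,"hand": -0.5},{"linear": [0,0,0],"twist": 0,"hand": -0.5},{"linear": [0,0,0],"twist": 0,"hand": -0.5}]}}

```text
time: 27.32
tcp_pos: [612.8, 272.1, 100.7]
ee_rot: [0.707, -0.707, 0.0, -0.001]
force: [-0.1, 0.2, -2.2]
opening: 35.6
grip_force: 27.3
```

{"method": "move_arm", "body": {"plan": [{"linear": [0,0,0.001],"twist": 0,"hand": -0.5},{"linear": [0,0,0.001],"twist": 0,"hand": -0.5},{"linear": [0,0,0],"twist": 0,"hand": -0.5}]}}

```text
time: 27.7
tcp_pos: [612.0, 271.7, 97.0]
ee_rot: [0.707, -0.707, 0.0, 0.0]
force: [0.4, -0.7, -1.9]
opening: 35.9
grip_force: 27.3
```

{"method": "move_arm", "body": {"plan": [{"linear": [0,0,0.0008],"twist": 0,"hand": -0.5},{"linear": [0,0,0.0007],"twist": 0,"hand": -0.5},{"linear": [0,0,0],"twist": 0,"hand": -0.5}]}}

```text
time: 28.08
tcp_pos: [612.0, 271.6, 95.4]
ee_rot: [0.707, -0.707, -0.0, 0.0]
force: [-0.6, 0.2, -2.3]
opening: 35.7
grip_force: 27.3
```

{"method": "move_arm", "body": {"plan": [{"linear": [0,0,0.0007],"twist": 0,"hand": -0.5},{"linear": [0,0,0.0007],"twist": 0,"hand": -0.5},{"linear": [0,0,0],"twist": 0,"hand": -0.5}]}}

```text
time: 28.45
tcp_pos: [612.1, 271.7, 94.8]
ee_rot: [0.707, -0.707, 0.0, -0.0]
force: [-2.4, -1.2, 2.4]
opening: 35.2
grip_force: 27.8
```

{"method": "move_arm", "body": {"plan": [{"linear": [0,0,0.0005],"twist": 0,"hand": -0.5},{"linear": [0,0,0.0005],"twist": 0,"hand": -0.5},{"linear": [0,0,0],"twist": 0,"hand": -0.5}]}}

```text
time: 28.82
tcp_pos: [612.1, 271.7, 94.8]
ee_rot: [0.707, -0.707, 0.0, -0.0]
force: [-4.8, -1.4, 8.3]
opening: 35.9
grip_force: 28.5
```

Standing on the floor. Releasing and withdrawing.

{"method": "move_arm", "body": {"plan": [{"linear": [0,0,-0.0008],"twist": 0,"hand": -0.5},{"linear": [0,0,0],"twist": 0,"hand": -0.12},{"linear": [0,0,0],"twist": 0,"hand": 0.05},{"linear": [0,0,0],"twist": 0,"hand": 0.35},{"linear": [0,0,0],"twist": 0,"hand": 0.35},{"linear": [0,0,-0.03],"twist": 0,"hand": 0.35},{"linear": [0,0,-0.045],"twist": 0,"hand": 0.35},{"linear": [0,0,-0.05],"twist": 0,"hand": 0.35}]}}

```text
time: 29.82
tcp_pos: [611.8, 271.5, 219.5]
ee_rot: [0.707, -0.707, -0.0, 0.001]
force: [0.7, -0.0, -0.0]
opening: 58.0
grip_force: 0.0
```

{"method": "move_arm", "body": {"plan": [{"linear": [0,0,-0.03],"twist": 0,"hand": 0.35},{"linear": [0,0,0],"twist": 0,"hand": 0.35},{"linear": [0,0,0],"twist": 0,"hand": 0.35}]}}

```text
time: 30.2
tcp_pos: [611.5, 271.5, 247.8]
ee_rot: [-0.707, 0.707, 0.0, -0.001]
force: [-0.4, 0.5, -0.6]
opening: 57.9
grip_force: 0.0
```

Run:
```python
from h import *
s=bot.state(); print(s["tcp_pos"],s["force"],s["opening"])
c=bot.read_camera("wrist"); g=cv2.cvtColor(c["color"],cv2.COLOR_BGR2GRAY)
x,y=proj(c,(612,271.7,65),s); print(x,y,"corners",[proj(c,(612+a,271.7+b,65),s).round() for a in(-18,18) for b in(-36,36)])
for r in range(int(y)-70,int(y)+40,10): print(r,g[r,190:320:6].tolist())
```

```text
[611.54604837 271.47061142 247.8210643 ] [-0.37226061  0.49437912 -0.6188243 ] 57.86973503470597
250.97469543121446 189.96271878756326 corners [array([270., 153.]), array([269., 223.]), array([232., 153.]), array([233., 224.])]
119 [152, 236, 240, 240, 239, 239, 237, 241, 239, 236, 240, 240, 240, 241, 235, 242, 174, 169, 168, 168, 89, 70]
129 [152, 190, 240, 239, 241, 241, 238, 241, 241, 240, 241, 240, 241, 236, 239, 238, 191, 167, 167, 166, 87, 74]
139 [151, 153, 238, 240, 241, 238, 238, 237, 238, 226, 195, 199, 238, 239, 236, 237, 219, 163, 164, 165, 90, 75]
149 [147, 153, 236, 238, 239, 240, 239, 239, 112, 108, 109, 107, 108, 144, 237, 237, 236, 161, 163, 159, 87, 81]
159 [137, 152, 199, 240, 240, 238, 234, 216, 123, 120, 85, 87, 122, 123, 237, 237, 237, 160, 162, 141, 88, 84]
169 [118, 149, 154, 238, 240, 236, 234, 152, 137, 140, 143, 143, 144, 144, 236, 235, 236, 158, 161, 125, 88, 79]
179 [94, 146, 148, 238, 236, 237, 237, 156, 145, 147, 152, 154, 155, 154, 237, 235, 235, 158, 156, 116, 89, 84]
189 [77, 144, 91, 115, 137, 137, 138, 135, 139, 144, 145, 145, 149, 155, 235, 237, 235, 168, 152, 120, 84, 83]
199 [62, 82, 78, 85, 132, 131, 133, 133, 90, 137, 138, 144, 131, 88, 147, 237, 238, 195, 154, 108, 81, 85]
209 [54, 80, 81, 79, 132, 131, 131, 134, 74, 79, 77, 80, 79, 82, 138, 238, 236, 224, 148, 93, 73, 99]
219 [51, 75, 81, 74, 113, 131, 129, 130, 130, 132, 225, 229, 219, 187, 156, 157, 144, 144, 144, 89, 70, 112]
```

```bash
python3 -c "
from h import *
print(bot.sign_off())"
```

```text
the job is handed in; nothing more can be done
None
```

I zeroed the scale, stood the tape on the pan, pressed the shutter halfway (held over 1.5 s) then fully down, stood the tape upright in the order tray and handed the job in at about 30 s; no verdict came back.

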